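# Shut away the teacup tray

## Task

Put the teacups away: push the pull-out tray of the low black unit fully home with the fingertips, its cups staying upright on it, and only then push the wooden sliding panel leftwards along the front until it is fully closed over the tray. Just push, without picking anything up, and leave the other crockery where it stands.

Things in the scene. Friction and masses are not known exactly. Their poses are not given: they have to be found in the camera images.
- unit: low black crockery unit fixed to the counter, 440 wide, 240 deep, 88 mm high. Origin: middle of its front lower edge (z = 0); x points from the front into the unit, y along the front to the left as seen from the robot. Front plane x = 0; tray bay at y = 25 to 205 mm. A floor track 6 mm high runs along the front (x = -34 to -4 mm). Things on its flat top stand at least 90 mm behind the front
- tray (a joint): how far the pull-out tray stands out of the unit's front, m: 0 = fully home (front flush with the unit's front plane, at a stop), at most 0.15. Slides along the unit's x, stays where left; friction 1.5 N plus 6 N s/m. Floor 16 mm above the counter, open on top, rims 18 mm
- tray_front (a point): middle of the upper edge of the outer face of the tray's front, 68 mm above the counter, moving with the tray. The front is 176 mm wide, 12 mm thick, reaches from 10 to 68 mm above the counter and is centred on unit y = 115 mm; pushing it along the unit's +x shuts the tray
- panel (a joint): how far the sliding panel has been slid along the unit's front towards +y (left), m: 0 = fully right, 0.235 = fully closed, at a stop, hiding the tray's front. Stays where left; friction 1.5 N plus 6 N s/m. Its middle is at unit y = -120 mm + joint value
- panel_end (a point): top of the right end face of the panel (88 mm above the counter, mid-thickness), moving with it. The panel is a plain upright wooden board without handle, 190 wide, 22 thick (unit x = -30 to -8 mm, 8 mm gap to the unit's front), from 7 to 88 mm above the counter; pushing this end along the unit's +y closes it
- cup_a: white ceramic teacup, 58 mm across the rim, 46 mm high, standing loose on the pull-out tray; origin: centre of its underside. Bystander: it rides along with the tray and is not to be picked up or upset
- cup_b: white ceramic teacup, 58 mm across the rim, 46 mm high, standing loose on the pull-out tray; origin: centre of its underside. Bystander: it rides along with the tray and is not to be picked up or upset
- cup_c: white ceramic teacup, 58 mm across the rim, 46 mm high, standing loose on the pull-out tray; origin: centre of its underside. Bystander: it rides along with the tray and is not to be picked up or upset
- tumbler: drinking glass, 66 mm across the rim, 100 mm high, standing on the counter in front of the unit; origin: centre of its underside. Bystander
- teapot: steel teapot, 100 mm across and 115 mm high, with handle and spout, on the counter to the left of the unit; origin: centre of its underside. Bystander
- canister: open steel canister, 84 mm across, 100 mm high, on the counter to the right of the unit; origin: centre of its underside. Bystander
- bowl: white rice bowl, 110 mm across, 50 mm high, on the rear of the unit's top; origin: centre of its underside. Bystander
- jar: small amber glass jar, 56 mm across, 75 mm high, on the rear of the unit's top; origin: centre of its underside. Bystander

How it is judged:
On the way, in this order (a step that is already met when the one before it is completed fails the run):
1. the tray is pushed fully home (within 5 mm) (value of joint tray below 0.005 m), for 0.2 s.
2. the panel is pushed fully closed (within 6 mm of its stop) (value of joint panel above 0.229 m), for 0.2 s.
At the end, for the whole second after the job is handed in: The tray is home within 5 mm, the panel closed within 6 mm of its stop, the three cups stand upright and at rest on the tray inside the unit, and the tumbler, teapot, canister, bowl and jar stand upright within 25 mm of where they were (value of joint tray below 0.005 m and value of joint panel above 0.229 m and angle between each of cup_a, cup_b, cup_c, tumbler, teapot, canister, bowl, jar's own z axis and vertical below 0.2 rad and x of cup_a in the frame of unit between 0.02 and 0.21 m and y of each of cup_a, cup_b, cup_c in the frame of unit above 0.03 m and height (world z) of cup_a between 0.01 and 0.03 m and linear speed of each of cup_a, cup_b, cup_c below 0.03 m/s and x of cup_b in the frame of unit between 0.02 and 0.21 m and height (world z) of cup_b between 0.01 and 0.03 m and x of cup_c in the frame of unit between 0.02 and 0.21 m and height (world z) of cup_c between 0.01 and 0.03 m and distance of each of tumbler, teapot, canister, bowl, jar from where it was at the start of the episode below 0.025 m); the robot touches nothing.
It fails at once if the panel is pushed across (beyond 70 mm) while the tray still stands out more than 15 mm (value of joint panel above 0.07 m and value of joint tray above 0.015 m).
It fails at once if a cup is tipped or lifted off the tray (angle between any of cup_a, cup_b, cup_c's own z axis and vertical above 0.5 rad or height (world z) of any of cup_a, cup_b, cup_c above 0.04 m).
It fails at once if another piece of crockery is shifted more than 25 mm, lifted or tipped (distance of any of tumbler, teapot, canister, bowl, jar from where it was at the start of the episode above 0.025 m or angle between any of tumbler, teapot, canister, bowl, jar's own z axis and vertical above 0.5 rad).
It also fails if it takes over 51 s, if anything falls off the work surface, if the arm or the gripper's body presses on something with over 40 N, if the wrist force passes 120 N, or if a joint passes its speed limit or range.

## Robot

A 6-joint arm with a two-finger parallel gripper is mounted at the origin on the work surface. World frame = base frame: x ahead of the robot, y to its left, z up, the work surface at z = 0. Lengths are in m, angles in rad, forces in N, time in s.
With the tool pointing down it reaches from about 0.375 to 0.9 m from the base axis. Payload 3.1 kg.
Tool frame: the origin (TCP) lies midway between the tips of the shut fingers; the grasp point (between the pads) lies 19 mm behind it; x points along the fingers, z is the direction in which the jaws open and shut, and the axes are right-handed (so a half turn about x gives the same grasp; the last joint's range is limited). The gripper opens to 87 mm and grips with 3 to 60 N. Pads are 19 mm wide; open, the fingers measure 117 mm over their backs; the gripper's body (75 mm by 190 mm) begins 51 mm behind the grasp point.
Start: joints at [-1.47, 0.527, 1.433, -0, 1.181, -0.178], TCP at [0.173, -0.601, 0.223] pointing down, gripper open.
Joint ranges: [-3.08, 3.08], [-0.75, 2.2], [0.22, 2.44], [-1.43, 4.57], [0, 2.65], [-2.85, 2.85]. Speed limits (rad/s): [2.79, 2.79, 3.14, 3.14, 3.14, 3.14].

## Interface

Orientations are given as a unit quaternion [x, y, z, w].
In Python, from rig import robot, optics, workorder gives the robot as it stands.
- The arm moves only by the tool arm_command, never from a script. Its argument "plan" is a list of rows, each a list of 7 numbers: the shift along the tool's x, y, z in cm, then the turn, a rotation vector about the tool's x, y, z in rad, then the finger opening in cm, from 0 to 8.7. In form: [[x, y, z, ax, ay, az, gripper], ...]. A call has 1 to 12 rows; each row shifts and turns the pose as measured when the row begins, along the tool's axes as they then stand; what a row does not reach is not made up. A row lasts 1/8 s, in which the tool goes at most 62.5 mm and 10.7 degrees, less where a joint would pass 70% of its speed; a pose out of reach is approached as far as the arm can. A call with a gripper value outside its range is refused whole. The fingers move at their own pace and stop on an object; "grip_force" is the grip in N (left out, the last holds). Time passes only in rows, so rows that do not move let the fingers close. It gives the time, the measured TCP pose, the force and the opening at its end, in the units of the state.
- robot.get_obs(): the state, without advancing time (a new reading comes with each control period).
- optics.camera(name): name is "scene" or "top"; returns (picture, depth): 400x640x3 uint8, blue, green, red; 400x640 float32, m along the optical axis (not along the pixel's ray), 0 where there is no reading.
- optics.camera_info(name): a dict with "mtx" (3x3 intrinsics, pixels), "k1" (the pictures are not rectified: a ray, as slopes to the right and down, at radius r is drawn at 1 + k1 r^2 times it, then the intrinsics apply), "position" and "rotation" of the camera in the world. Camera axes: x right, y down, z forward; pixel columns grow to the right and rows downward; lengths in m; the calibration is good to about 2 mm. A picture is of the moment at which its call begins. camera_info takes no time and is no camera call.
- workorder.hand_in(): hands the job in, once; it reports no verdict.
The state is a dict: "time": time; "q": joint angles; "joint_velocities": joint speeds; "joint_torque": joint torques, N m; "position": TCP position; "tool_rot": TCP orientation; "ft_force": force on the tool from outside, world axes, zero at the start; "moment": the same for the moment, N m; "grip_width": finger opening in m.
Only numpy, scipy, OpenCV 4.12 (cv2) and the standard library are available. Lean on these libraries where they do the work, as an engineer would, in place of code of your own. Each camera call takes 0.05 s, during which the arm holds its last target. There are 200 camera calls.

## Working session

There is one attempt and no reset: what is moved stays moved. The work goes in short steps, Python scripts to look and compute and a tool call to move; the robot and the scene stay as the last step left them, time stands still between calls to the robot, and variables do not carry over. Pictures are saved under pics/ and viewed, about 8 in all and at most 12, crops included, and the job is handed in when it is done.

Besides the shell and the picture viewer there is one more tool, called in YAML: its name, and indented under it one key for each argument. arm_command: Moves the arm, as the interface text tells. Its arguments: {"type":"object","properties":{"plan":{"type":"array"},"grip_force":{"type":"number"}},"required":["plan"]}

```bash
mkdir -p pics
cat > h.py <<'E'
import numpy as np, cv2
from rig import robot, optics, workorder
def cloud(n):
    img,d=optics.camera(n); I=optics.camera_info(n); K=np.array(I["mtx"]); k=I["k1"]
    u,v=np.meshgrid(np.arange(640.),np.arange(400.))
    p=cv2.undistortPoints(np.stack([u.ravel(),v.ravel()],1)[:,None],K,np.array([k,0,0,0.]))[:,0].reshape(400,640,2)
    P=np.dstack([p*d[...,None],d])@np.array(I["rotation"]).T+np.array(I["position"])
    P[d==0]=np.nan
    return img,P
E
python3 - <<'E'
from h import *
for n in("scene","top"):
    i,P=cloud(n); cv2.imwrite(f"pics/{n}0.png",i); np.savez(f"{n}0.npz",i=i,P=P)
    I=optics.camera_info(n);print(n,I)
print(robot.get_obs())
E
```

```text
Traceback (most recent call last):
  File "h.py", line 7, in cloud
    P=np.dstack([p*d[...,None],d])@np.array(I["rotation"]).T+np.array(I["position"])
      ~~~~~~~~~~~~~~~~~~~~~~~~~~~~^~~~~~~~~~~~~~~~~~~~~~~~~~
ValueError: matmul: Input operand 1 has a mismatch in its core dimension 0, with gufunc signature (n?,k),(k,m?)->(n?,m?) (size 4 is different from 3)
```

Rotation is a quaternion.

```bash
sed -i 's/np.array(I\["rotation"\]).T/R.from_quat(I["rotation"]).as_matrix().T/; 1a from scipy.spatial.transform import Rotation as R' h.py
python3 - <<'E'
from h import *
for n in("scene","top"):
    i,P=cloud(n); cv2.imwrite(f"pics/{n}0.png",i); np.savez(f"{n}0.npz",i=i,P=P)
    I=optics.camera_info(n);print(n,I)
print(robot.get_obs())
E
```

```text
scene {'mtx': array([[481.5029105 ,   0.        , 318.52481628],
       [  0.        , 481.5029105 , 196.3391064 ],
       [  0.        ,   0.        ,   1.        ]]), 'k1': -0.006665899763158591, 'position': array([1.66729175, 0.27028936, 0.95868601]), 'rotation': array([ 0.55160968,  0.71468374, -0.33341799, -0.27163645])}
top {'mtx': array([[479.58855853,   0.        , 310.11223428],
       [  0.        , 479.58855853, 199.99093175],
       [  0.        ,   0.        ,   1.        ]]), 'k1': -0.03479352477883924, 'position': array([0.45952367, 0.02401674, 1.41441725]), 'rotation': array([-0.70120939,  0.7113017 , -0.03962991,  0.0280134 ])}
{'time': 0.15, 'q': array([-1.46952251e+00,  5.28247671e-01,  1.43362325e+00, -2.08605102e-05,
        1.18143602e+00, -1.78480632e-01]), 'joint_velocities': array([-0.0002801 , -0.00308845, -0.00446169,  0.00060786,  0.00030247,
       -0.00080044]), 'joint_torque': array([ 2.79012329e-04, -4.40431058e+01, -1.76843512e+01,  6.33000210e-02,
        5.53156086e-02, -1.04104813e-04]), 'position': array([ 0.17254922, -0.60010421,  0.22179464]), 'tool_rot': array([ 0.42584355,  0.56524553, -0.42496323,  0.56441209]), 'ft_force': array([ 0.44469837, -0.09287444, -1.48824261]), 'moment': array([ 0.03191418, -0.05770091, -0.0175673 ]), 'grip_width': 0.08696763276898543}
```

View pics/scene0.png

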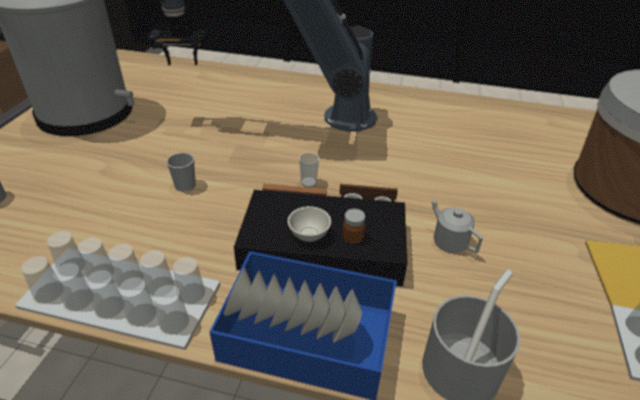

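View pics/top0.png

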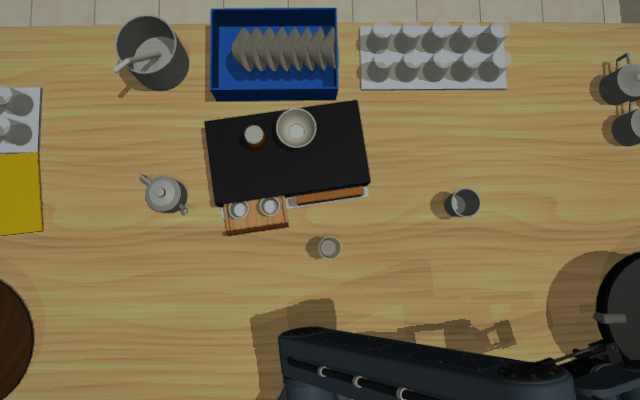

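The scene view shows the unit (240–405, 195–275) from behind, and the teapot at (455,230). The top view shows the front facing the robot. The tray stands out at (255,215) with two cups in view, the panel is at (333,195), the tumbler at (329,247) and the canister at (462,204).

Run:
```python
from h import *
z=np.load("top0.npz");i,P=z["i"],z["P"]
hsv=cv2.cvtColor(i,cv2.COLOR_BGR2HSV)
Z=P[...,2]
roi=np.zeros(Z.shape,bool);roi[95:215,195:380]=1
m=roi&(abs(Z-.088)<.012)&(i.max(2)<60)
m=cv2.morphologyEx(m.astype(np.uint8),cv2.MORPH_OPEN,np.ones((5,5)))>0
r=cv2.minAreaRect((P[m][:,:2]*1000).astype(np.float32));print(r,np.median(Z[m]))
b=cv2.boxPoints(r)/1000;print(b)
# front corners: two with smallest x
s=b[np.argsort(b[:,0])][:2]; s=s[np.argsort(s[:,1])]  # right(-y), left
o=s.mean(0);ey=(s[1]-s[0])/np.linalg.norm(s[1]-s[0]);ex=np.array([ey[1],-ey[0]])
print("origin",o,"ex",ex,"ey",ey,"yaw",np.arctan2(ex[1],ex[0]),"w",np.linalg.norm(s[1]-s[0]))
np.savez("unit.npz",o=o,ex=ex,ey=ey)
Q=np.dstack([(P[...,:2]-o)@ex,(P[...,:2]-o)@ey,Z])
def rng(n,m): print(n,m.sum(),*[np.round(np.nanpercentile(Q[m][:,k],[1,50,99]),4) for k in range(3)])
x,y=Q[...,0],Q[...,1]
rng("trayfront",(x<-.035)&(x>-.17)&(y>.03)&(y<.2)&(Z>.055)&(Z<.08)&(hsv[...,1]>60))
rng("tray all",(x<-.0)&(x>-.17)&(y>.0)&(y<.23)&(Z>.03))
rng("panel",(x<0)&(x>-.05)&(y<.05)&(y>-.26)&(Z>.078))
for n,c in dict(tumbler=(329,247),canister=(462,204),teapot=(165,194)).items():
    mm=np.zeros(Z.shape,bool);mm[c[1]-26:c[1]+26,c[0]-26:c[0]+26]=1;mm&=(Z>.03)&(Z<.13);rng(n,mm)
    print("  world",np.nanmedian(P[mm],0))
```

```text
((725.817138671875, 65.60214233398438), (239.4806365966797, 439.1055603027344), 7.437489986419678) 0.08707331689415532
[[ 0.57866436  0.26780802]
 [ 0.63550407 -0.1676032 ]
 [ 0.8729699  -0.13660373]
 [ 0.81613016  0.2988075 ]]
origin [0.6070842  0.05010241] ex [0.9915867  0.12944429] ey [-0.12944429  0.9915867 ] yaw 0.12980853 w 0.43910554
trayfront 270 [-0.0871 -0.0812 -0.075 ] [0.0326 0.1154 0.1983] [0.0589 0.0672 0.0726]
tray all 650 [-0.0871 -0.059  -0.0003] [0.025  0.1116 0.2005] [0.0305 0.0618 0.0723]
panel 547 [-0.0287 -0.0181 -0.0069] [-0.197  -0.1043 -0.0115] [0.0809 0.0876 0.0935]
tumbler 214 [-0.1939 -0.1645 -0.1326] [-0.1114 -0.0909 -0.05  ] [0.0332 0.089  0.1049]
  world [ 0.45540077 -0.06152226  0.08898637]
canister 541 [-0.1331 -0.0945 -0.0568] [-0.5124 -0.4901 -0.4312] [0.0305 0.0779 0.1045]
  world [ 0.575281   -0.44751415  0.07788923]
teapot 1233 [-0.0048  0.0471  0.1103] [0.3001 0.35   0.4137] [0.0332 0.0928 0.1158]
  world [0.60865497 0.40263704 0.09275947]
```

```bash
cat >> h.py <<'E'
U=np.load("unit.npz")
def u2w(x,y,z): return np.r_[U["o"]+x*U["ex"]+y*U["ey"],z]
def report(*targets):
    o=robot.get_obs(); r=R.from_quat(o["tool_rot"]); M=r.as_matrix(); p=o["position"]
    d=p[:2]-U["o"]; print("t",o["time"],"unit TCP",np.round([d@U["ex"],d@U["ey"],p[2]],4),"F",np.round(o["ft_force"],1))
    s=np.sign(M[:2,2]@U["ey"]); z=np.r_[s*U["ey"],0]; x=np.array([0,0,-1.]); T=np.c_[x,np.cross(z,x),z]
    dr=R.from_matrix(M.T@T).as_rotvec(); print("rotvec to jaw||unit y",np.round(dr,3))
    for t in targets:
        w=u2w(*t) ; print(t,"world",np.round(w,3),"cm now-frame",np.round(M.T@(w-p)*100,2),"aligned-frame",np.round(T.T@(w-p)*100,2)); p=w
    print("aligned axes in unit: ty",np.round([T[:2,1]@U["ex"],T[:2,1]@U["ey"]],2),"tz",s)
E
python3 - <<'E'
from h import *
report((-.22,-.4,.222),(-.13,.115,.222),(-.13,.115,.045))
E
```

```text
t 0.15 unit TCP [-0.515  -0.5885  0.2218] F [ 0.4 -0.1 -1.5]
rotvec to jaw||unit y [ 0.15  -0.002 -0.   ]
(-0.22, -0.4, 0.222) world [ 0.441 -0.375  0.222] cm now-frame [ 1.000e-02  3.199e+01 -1.423e+01] aligned-frame [-2.000e-02  2.950e+01 -1.885e+01]
(-0.13, 0.115, 0.222) world [0.463 0.147 0.222] cm now-frame [  0.09  16.59 -49.58] aligned-frame [  0.    9.  -51.5]
(-0.13, 0.115, 0.045) world [0.463 0.147 0.045] cm now-frame [ 1.77e+01 -1.00e-02  3.00e-02] aligned-frame [17.7  0.   0. ]
aligned axes in unit: ty [1. 0.] tz -1.0
```

arm_command:
  plan:
    - [0,0,0,0.15,0,0,0]
    - [0,4.2,-2.7,0,0,0,0]
    - [0,4.2,-2.7,0,0,0,0]
    - [0,4.2,-2.7,0,0,0,0]
    - [0,4.2,-2.7,0,0,0,0]
    - [0,4.2,-2.7,0,0,0,0]
    - [0,4.2,-2.7,0,0,0,0]
    - [0,4.2,-2.7,0,0,0,0]
    - [0,0,0,0,0,0,0]

```text
time: 1.27
position: [0.4477, -0.3699, 0.2191]
tool_rot: [0.47, 0.531, -0.468, 0.528]
ft_force: [-1.1, -0.0, 0.4]
grip_width: 0.0051
```

Run:
```python
from h import *
report((-.13,.115,.222),(-.13,.115,.045))
```

```text
t 1.275 unit TCP [-0.2125 -0.3958  0.2191] F [-1.1 -0.   0.4]
rotvec to jaw||unit y [-0.009 -0.005  0.001]
(-0.13, 0.115, 0.222) world [0.463 0.147 0.222] cm now-frame [ -0.06   7.8  -51.15] aligned-frame [ -0.29   8.25 -51.08]
(-0.13, 0.115, 0.045) world [0.463 0.147 0.045] cm now-frame [1.77e+01 1.00e-02 8.00e-02] aligned-frame [17.7  0.   0. ]
aligned axes in unit: ty [1. 0.] tz -1.0
```

arm_command:
  plan:
    - [0,0.8,-5.1,0,0,0,0]
    - [0,0.8,-5.1,0,0,0,0]
    - [0,0.8,-5.1,0,0,0,0]
    - [0,0.8,-5.1,0,0,0,0]
    - [0,0.8,-5.1,0,0,0,0]
    - [0,0.8,-5.1,0,0,0,0]
    - [0,0.8,-5.1,0,0,0,0]
    - [0,0.8,-5.1,0,0,0,0]
    - [0,0.8,-5.1,0,0,0,0]
    - [0,0.8,-5.1,0,0,0,0]
    - [0,0,0,0,0,0,0]

```text
time: 2.65
position: [0.4675, 0.1491, 0.2186]
tool_rot: [0.472, 0.526, -0.473, 0.527]
ft_force: [1.0, -0.6, -0.4]
grip_width: 0.0001
```

Run:
```python
from h import *
report((-.13,.115,.045))
```

```text
t 2.65 unit TCP [-0.1256  0.1162  0.2186] F [ 1.  -0.6 -0.4]
rotvec to jaw||unit y [-0.021  0.003 -0.   ]
(-0.13, 0.115, 0.045) world [0.463 0.147 0.045] cm now-frame [17.36 -0.45  0.09] aligned-frame [17.36 -0.44  0.12]
aligned axes in unit: ty [1. 0.] tz -1.0
```

arm_command:
  plan:
    - [4.3,-0.2,0,-0.02,0,0,0]
    - [4.3,-0.2,0,0,0,0,0]
    - [4.3,0,0,0,0,0,0]
    - [4.3,0,0,0,0,0,0]
    - [0,0,0,0,0,0,0]
    - [0,1,0,0,0,0,0]
    - [0,1,0,0,0,0,0]
    - [0,0.5,0,0,0,0,0]
    - [0,0.5,0,0,0,0,0]
    - [0,0.5,0,0,0,0,0]
    - [0,0.5,0,0,0,0,0]

```text
time: 4.03
position: [0.5115, 0.1439, 0.0491]
tool_rot: [0.469, 0.526, -0.467, 0.534]
ft_force: [-1.6, -0.5, -0.6]
grip_width: 0.0012
```

Run:
```python
from h import *
report((-.01,.115,.045))
```

```text
t 4.025 unit TCP [-0.0826  0.1054  0.0491] F [-1.6 -0.5 -0.6]
rotvec to jaw||unit y [-0.006  0.008 -0.009]
(-0.01, 0.115, 0.045) world [0.582 0.163 0.045] cm now-frame [ 0.47  7.25 -1.01] aligned-frame [ 0.41  7.26 -0.96]
aligned axes in unit: ty [1. 0.] tz -1.0
```

arm_command:
  plan:
    - [0,0.7,-0.1,0,0,0,0]
    - [0,0.7,-0.1,0,0,0,0]
    - [0,0.7,-0.1,0,0,0,0]
    - [0,0.7,-0.1,0,0,0,0]
    - [0,0.7,-0.1,0,0,0,0]
    - [0,0.7,-0.1,0,0,0,0]
    - [0,0.7,-0.1,0,0,0,0]
    - [0,0.7,-0.1,0,0,0,0]

```text
time: 5.03
position: [0.5696, 0.1595, 0.0494]
tool_rot: [0.468, 0.526, -0.468, 0.534]
ft_force: [-1.3, -1.7, 0.6]
grip_width: 0.0003
```

Run:
```python
from h import *
report((-.01,.115,.045))
```

```text
t 5.025 unit TCP [-0.023   0.1133  0.0494] F [-1.3 -1.7  0.6]
rotvec to jaw||unit y [-0.005  0.008 -0.009]
(-0.01, 0.115, 0.045) world [0.582 0.163 0.045] cm now-frame [ 0.45  1.3  -0.18] aligned-frame [ 0.44  1.3  -0.17]
aligned axes in unit: ty [1. 0.] tz -1.0
```

arm_command:
  plan:
    - [0,0.5,0,0,0,0,0]
    - [0,0.4,0,0,0,0,0]
    - [0,0.3,0,0,0,0,0]
    - [0,0.3,0,0,0,0,0]
    - [0,0.3,0,0,0,0,0]
    - [0,0.3,0,0,0,0,0]
    - [0,0.3,0,0,0,0,0]

```text
time: 5.9
position: [0.5815, 0.1612, 0.0496]
tool_rot: [0.46, 0.533, -0.475, 0.528]
ft_force: [-8.0, -1.3, 5.4]
grip_width: 0.0006
```

Run:
```python
from h import *
report((-.01,.115,.045))
```

```text
t 5.9 unit TCP [-0.011   0.1135  0.0496] F [-8.  -1.3  5.4]
rotvec to jaw||unit y [-0.003  0.009  0.021]
(-0.01, 0.115, 0.045) world [0.582 0.163 0.045] cm now-frame [ 0.45  0.11 -0.15] aligned-frame [ 0.46  0.1  -0.15]
aligned axes in unit: ty [1. 0.] tz -1.0
```

arm_command:
  plan:
    - [0,0.2,0,0,0,0,0]
    - [0,0.2,0,0,0,0,0]
    - [0,-1,0,0,0,0,0]
    - [0,-3,0,0,0,-0.02,0]
    - [-4,0,0,0,0,0,0]
    - [-5,0,0,0,0,0,0]
    - [-5,0,0,0,0,0,0]
    - [0,0,5,0,0,0,0]
    - [0,0,5,0,0,0,0]
    - [0,0,5,0,0,0,0]
    - [0,0,5,0,0,0,0]
    - [0,0,5,0,0,0,0]

```text
time: 7.4
position: [0.5862, -0.091, 0.2011]
tool_rot: [0.457, 0.535, -0.473, 0.53]
ft_force: [0.5, 0.0, 0.4]
grip_width: 0.0009
```

arm_command:
  plan:
    - [0,0,5,0,0,0,0]
    - [0,0,5,0,0,0,0]
    - [0,0,4,0,0,0,0]
    - [0,0,0,0,0,0,0]

```text
time: 7.9
position: [0.6076, -0.2391, 0.2039]
tool_rot: [0.46, 0.529, -0.473, 0.533]
ft_force: [-1.0, 1.0, 0.2]
grip_width: 0.0007
```

Run:
```python
from h import *
report((-.019,-.25,.19),(-.019,-.25,.045))
i,P=cloud("top"); cv2.imwrite("pics/top1.png",cv2.resize(i[90:260,190:390],(800,680))[:600])
Q=np.dstack([(P[...,:2]-U["o"])@U["ex"],(P[...,:2]-U["o"])@U["ey"],P[...,2]])
x,y,z=Q[...,0],Q[...,1],Q[...,2]
for n,m in dict(panel=(x<-.002)&(x>-.05)&(y<.05)&(y>-.26)&(z>.078)&(z<.1),tray=(x<0)&(x>-.1)&(y>.04)&(y<.2)&(z>.05)&(z<.076)).items():
    print(n,m.sum(),*[np.round(np.nanpercentile(Q[m][:,k],[1,50,99]),4) for k in range(3)] if m.any() else "")
```

```text
t 7.9 unit TCP [-0.0369 -0.2869  0.2039] F [-1.   1.   0.2]
rotvec to jaw||unit y [-0.001  0.016  0.01 ]
(-0.019, -0.25, 0.19) world [ 0.621 -0.2    0.19 ] cm now-frame [ 1.32  1.8  -3.71] aligned-frame [ 1.39  1.79 -3.69]
(-0.019, -0.25, 0.045) world [ 0.621 -0.2    0.045] cm now-frame [14.5   0.15 -0.23] aligned-frame [14.5  0.   0. ]
aligned axes in unit: ty [1. 0.] tz -1.0
panel 550 [-0.0289 -0.0182 -0.007 ] [-0.1967 -0.1033 -0.0115] [0.0797 0.0872 0.0939]
tray 1 [-0.0004 -0.0004 -0.0004] [0.1262 0.1262 0.1262] [0.0738 0.0738 0.0738]
```

View pics/top1.png

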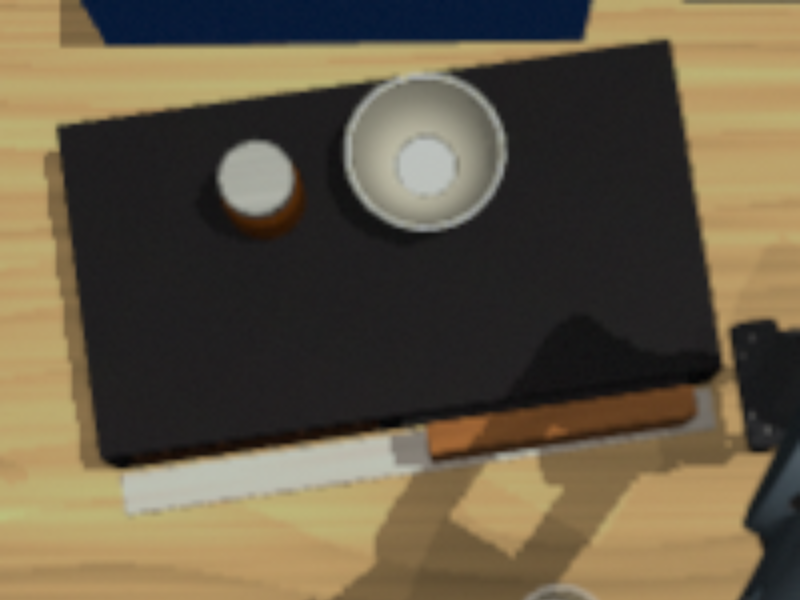

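The crop shows the tray home, with no part of it in front of the unit at (250,445). The panel lies at (430–695, 390–455), and the fingers hover right of its end at (760,385).

arm_command:
  plan:
    - [2,1.6,-3,0,0.016,0,0]
    - [4.5,0,0,0,0,0,0]
    - [4.5,0,0,0,0,0,0]
    - [4.5,0,0,0,0,0,0]
    - [0,0,0,0,0,0,0]

```text
time: 8.57
position: [0.6198, -0.1974, 0.0472]
tool_rot: [0.464, 0.534, -0.466, 0.531]
ft_force: [-0.4, 0.7, 0.2]
grip_width: 0.0007
```

Run:
```python
from h import *
report((-.020,-.22,.045),(-.02,.005,.045))
```

```text
t 8.575 unit TCP [-0.0194 -0.247   0.0472] F [-0.4  0.7  0.2]
rotvec to jaw||unit y [ 0.006 -0.002  0.004]
(-0.02, -0.22, 0.045) world [ 0.616 -0.171  0.045] cm now-frame [ 0.22 -0.04 -2.7 ] aligned-frame [ 0.22 -0.06 -2.7 ]
(-0.02, 0.005, 0.045) world [0.587 0.052 0.045] cm now-frame [  0.04   0.13 -22.5 ] aligned-frame [  0.   -0.  -22.5]
aligned axes in unit: ty [1. 0.] tz -1.0
```

arm_command:
  plan:
    - [0,0,-1,0,0,0,0]
    - [0,0,-1,0,0,0,0]
    - [0,0,-1,0,0,0,0]
    - [0,0,-1,0,0,0,0]
    - [0,0,-1,0,0,0,0]
    - [0,0,-1.2,0,0,0,0]
    - [0,0,-1.2,0,0,0,0]
    - [0,0,-1.2,0,0,0,0]

```text
time: 9.57
position: [0.6122, -0.1085, 0.0548]
tool_rot: [0.465, 0.529, -0.464, 0.537]
ft_force: [0.3, -2.6, 1.3]
grip_width: 0.0006
```

Run:
```python
from h import *
report((-.02,.005,.045))
```

```text
t 9.575 unit TCP [-0.0154 -0.158   0.0548] F [ 0.3 -2.6  1.3]
rotvec to jaw||unit y [ 0.007  0.008 -0.008]
(-0.02, 0.005, 0.045) world [0.587 0.052 0.045] cm now-frame [  0.85  -0.35 -16.31] aligned-frame [  0.98  -0.46 -16.3 ]
aligned axes in unit: ty [1. 0.] tz -1.0
```

Pushing works. I'll correct the small drift (z up, x inwards) on the way.

arm_command:
  plan:
    - [0.15,-0.15,-1.2,0,0,0,0]
    - [0.15,-0.15,-1.2,0,0,0,0]
    - [0.15,-0.15,-1.2,0,0,0,0]
    - [0.1,-0.1,-1.2,0,0,0,0]
    - [0.1,-0.1,-1.2,0,0,0,0]
    - [0.1,-0.1,-1.2,0,0,0,0]

```text
time: 10.32
position: [0.5972, -0.0338, 0.0477]
tool_rot: [0.466, 0.527, -0.463, 0.539]
ft_force: [1.1, -1.8, 2.3]
grip_width: 0.0003
```

Run:
```python
from h import *
report((-.02,.005,.045))
```

```text
t 10.325 unit TCP [-0.0207 -0.082   0.0477] F [ 1.1 -1.8  2.3]
rotvec to jaw||unit y [ 0.007  0.01  -0.015]
(-0.02, 0.005, 0.045) world [0.587 0.052 0.045] cm now-frame [ 0.18  0.13 -8.7 ] aligned-frame [ 0.27  0.07 -8.7 ]
aligned axes in unit: ty [1. 0.] tz -1.0
```

arm_command:
  plan:
    - [0.1,-0.05,-1.2,0,0,0.01,0]
    - [0.1,-0.05,-1.2,0,0,0,0]
    - [0.1,-0.05,-1.2,0,0,0,0]
    - [0.1,-0.05,-1.2,0,0,0,0]
    - [0.1,-0.05,-1,0,0,0,0]
    - [0.1,-0.05,-0.8,0,0,0,0]

```text
time: 11.08
position: [0.5835, 0.0362, 0.0402]
tool_rot: [0.469, 0.525, -0.46, 0.541]
ft_force: [0.4, -2.2, 1.9]
grip_width: 0.0006
```

Run:
```python
from h import *
report((-.02,.005,.045))
```

```text
t 11.075 unit TCP [-0.0252 -0.0107  0.0402] F [ 0.4 -2.2  1.9]
rotvec to jaw||unit y [ 0.007  0.009 -0.024]
(-0.02, 0.005, 0.045) world [0.587 0.052 0.045] cm now-frame [-0.48  0.54 -1.56] aligned-frame [-0.48  0.52 -1.57]
aligned axes in unit: ty [1. 0.] tz -1.0
```

arm_command:
  plan:
    - [0,0.1,-0.6,0,0,0,0]
    - [0,0.1,-0.5,0,0,0,0]
    - [0,0.1,-0.4,0,0,0,0]
    - [0,0.1,-0.4,0,0,0,0]
    - [0,0,-0.4,0,0,0,0]
    - [0,0,-0.4,0,0,0,0]
    - [0,0,-0.4,0,0,0,0]

```text
time: 11.95
position: [0.5817, 0.0508, 0.0398]
tool_rot: [0.457, 0.523, -0.466, 0.548]
ft_force: [-0.1, -14.6, 2.4]
grip_width: 0.0004
```

Run:
```python
from h import *
report((-.02,.005,.045))
```

```text
t 11.95 unit TCP [-0.0251  0.004   0.0398] F [ -0.1 -14.6   2.4]
rotvec to jaw||unit y [ 0.018  0.034 -0.013]
(-0.02, 0.005, 0.045) world [0.587 0.052 0.045] cm now-frame [-0.52  0.52 -0.08] aligned-frame [-0.52  0.51 -0.1 ]
aligned axes in unit: ty [1. 0.] tz -1.0
```

At the stop (14.6 N). I'll back off to the right, lift and move aside to look.

arm_command:
  plan:
    - [0,0,-0.2,0,0,0,0]
    - [0,0,-0.2,0,0,0,0]
    - [0,0,1,0,0,0,0]
    - [0,0,3,0,0.03,0,0]
    - [-5,0,0,0,0,0,0]
    - [-5,0,0,0,0,0,0]
    - [-5,0,2,0,0,0,0]
    - [0,0,6,0,0,0,0]
    - [0,0,6,0,0,0,0]
    - [0,0,6,0,0,0,0]
    - [0,0,6,0,0,0,0]
    - [0,0,0,0,0,0,0]

```text
time: 13.45
position: [0.6247, -0.2538, 0.1934]
tool_rot: [0.465, 0.533, -0.459, 0.538]
ft_force: [0.1, 1.1, 0.2]
grip_width: 0.0002
```

Run:
```python
from h import *
report()
i,P=cloud("top"); j,S=cloud("scene"); cv2.imwrite("pics/top2.png",np.vstack([cv2.resize(i[90:270,140:500],(720,360)),cv2.resize(j[120:290,140:500],(500,236))[:, :500] if 0 else cv2.copyMakeBorder(cv2.resize(j[120:290,140:500],(500,236)),0,0,0,220,0)]))
z0=np.load("top0.npz");
def q(P): return np.dstack([(P[...,:2]-U["o"])@U["ex"],(P[...,:2]-U["o"])@U["ey"],P[...,2]])
Q=q(P);Q0=q(z0["P"]);x,y,z=Q[...,0],Q[...,1],Q[...,2]
m=(x<-.002)&(x>-.05)&(y<.3)&(y>-.26)&(z>.078)&(z<.1)
print("panel",np.round(np.nanpercentile(Q[m],[1,50,99],axis=0),4))
for n,c in dict(tumbler=(329,247),canister=(462,204),teapot=(165,194),bowl=(296,128),jar=(254,134)).items():
    out=[]
    for A in(Q0,Q):
        s=A[c[1]-26:c[1]+26,c[0]-26:c[0]+26].reshape(-1,3); lo=.1 if n in("bowl","jar") else .03
        out.append(np.nanmedian(s[(s[:,2]>lo)&(s[:,2]<.18)],0))
    print(n,np.round(out[1]-out[0],4))
```

```text
t 13.45 unit TCP [-0.0218 -0.3036  0.1934] F [0.1 1.1 0.2]
rotvec to jaw||unit y [ 0.017  0.001 -0.011]
aligned axes in unit: ty [1. 0.] tz -1.0
panel [[-0.0295  0.0195  0.08  ]
 [-0.0187  0.1147  0.0872]
 [-0.007   0.2966  0.0948]]
tumbler [ 0.0162 -0.0111 -0.0033]
canister [-0.0084 -0.0127  0.0009]
teapot [ 0.0006 -0.0008  0.0001]
bowl [-0.0003 -0.0005  0.    ]
jar [ 0.     -0.0003  0.0003]
```

View pics/top2.png

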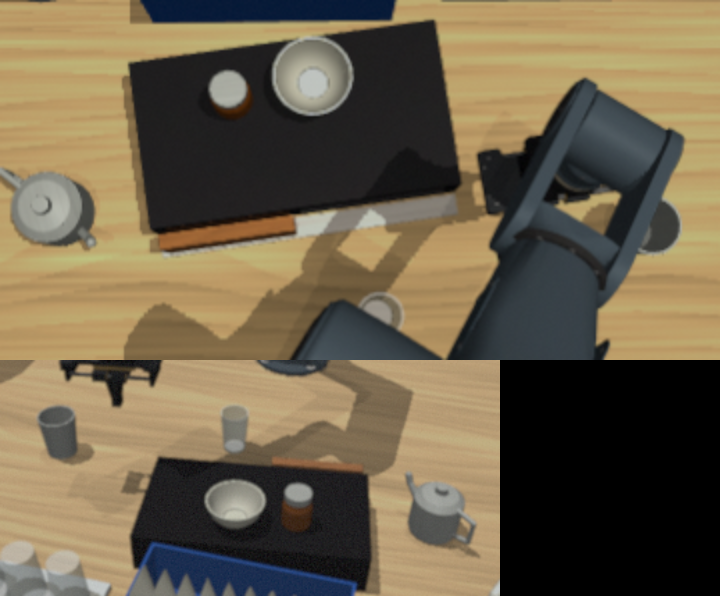

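The panel spans (160–295, 218–248) at the left stop, its right end at unit y ≈ 19.5 mm (20 mm expected). The tumbler is still at full-frame (330,247), and the canister and teapot stand upright.

```bash
python3 -c "
from h import *
print(workorder.hand_in())"
```

```text
the job is handed in; nothing more can be done
None
```

I pushed the tray home with closed fingertips, then pushed the panel left onto its stop, and handed the job in with the clock at about 13.5 s. The hand-in reports no verdict.

- **Tray:** it met its stop at about 8 N. The picture taken afterwards shows no part of it in front of the unit.
- **Panel:** it met its stop at about 15 N. Its right end measured at unit y ≈ 19.5 mm against 20 mm expected, so the joint is about 0.2345 m.
- **Teapot, bowl and jar:** each measured within 1 mm of where it started.
- **Tumbler and canister:** the depth medians disagreed, showing apparent shifts of 15–20 mm. I put this down to the arm partly hiding both from the top camera. The tumbler's rim is at the same pixel as before, and both stand upright in the scene view. I did not re-measure the canister with the arm out of the way.
- **Cups:** they were out of sight once the tray was home, so I could not check them by eye. The push was slow, with no unusual forces.
- **Arm:** it was clear of everything at hand-in.

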